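# Slide the sample carrier through the L-slot to the reader

### The arm

A 6-joint arm with a two-finger parallel gripper is mounted at the origin on the work surface. World frame = base frame: x ahead of the robot, y to its left, z up, the work surface at z = 0. Lengths are in m, angles in rad, forces in N, time in s.
With the tool pointing down it reaches from about 0.3 to 0.875 m from the base axis. Payload 6.4 kg.
Tool frame: the origin (TCP) lies on the mounting face of the last link; the fingertips stand 173 mm ahead of it and the grasp point (between the pads) lies 155 mm ahead of it (ctrl.tip_reach is the distance from the TCP to the fingertips, in m); z points along the fingers, y is the line along which they close (so a half turn about z gives the same grasp; the last joint's range is limited). The gripper opens to 85 mm and grips with 20 to 120 N. Pads are 22 mm wide; open, the fingers measure 114 mm over their backs; the gripper's body (76 mm by 85 mm) begins 54 mm behind the grasp point. The pads swing forward as they close: fully open they stand 13 mm farther back than shut.
Start: joints at [1.1, 0.181, 1.607, -0, 1.354, -0.206], TCP at [0.15, 0.555, 0.405] pointing down, gripper open.
Joint ranges: [-2.99, 2.99], [-0.89, 2.07], [0.3, 2.58], [-1.14, 4.28], [0, 2.63], [-3.12, 3.12]. Speed limits (rad/s): [2.57, 2.57, 3.01, 3.14, 3.14, 3.14].

### API

Orientations are given as a unit quaternion [w, x, y, z].
In Python, from bench import ctrl gives the robot as it stands.
- The arm moves only by the shell command python3 -m pendant 'ROWS'. ROWS is JSON, a list that holds one entry, the list of rows, each a list of 7 numbers: the opening, from 0 (shut) to 1 (fully open), then the shift along the tool's x, y, z in mm, then the turn, a rotation vector about the tool's x, y, z in rad. A call has 1 to 5 rows; each row is the pose to reach, as a shift and turn from the pose commanded when the call began, along the tool's axes at that moment; what a row does not reach only later rows make up. A row lasts 1/12 s, in which the tool goes at most 41.7 mm and 7.16 degrees, less where a joint would pass 70% of its speed; a pose out of reach is approached as far as the arm can. A call with a gripper value outside its range is refused whole. The fingers move at their own pace and stop on an object; the grip force is fixed at half the most. Time passes only in rows, so rows that repeat a pose let the fingers close. It gives the time, the measured TCP pose, the force, the opening and the grip force at its end, in the units of the state.
- ctrl.get_obs(): the state, without advancing time (a new reading comes with each control period).
- ctrl.camera(name): name is "scene" or "top"; returns the picture (384x512x3 uint8, red, green, blue); there is no depth.
- ctrl.camera_params(name): a dict with "mtx" (3x3 intrinsics, pixels), "world_from_camera" (4x4, takes a point from camera to world coordinates). Camera axes: x right, y down, z forward; pixel columns grow to the right and rows downward; lengths in m; the calibration is good to about 2 mm. A picture is of the moment at which its call begins. camera_params takes no time and is no camera call.
- ctrl.hand_in(): hands the job in; it is judged then, once.
Trained networks look in the newest picture that a camera, given by its name, has taken for a name from the list of things; names that differ only in an ending like _2 or _b are one class to them, and where a whole thing is asked for, a point or a joint stands for the part that bears it (a point fixed in the world has none). Each returns a list of dicts, best first, with "confidence" (0 to 1); they miss things now and then, are a little off and sometimes report something else, mostly with a low value. They report only what shows in the picture. A call takes as long as a camera call. They do not tell look-alikes from the thing itself.
- ctrl.boxes_of(camera, name): "point" ([column, row] as shares, 0 to 1, of the picture: columns of its width, rows of its height, amid what is visible of it).
The state is a dict: "time_s": time; "q": joint angles; "dq": joint speeds; "joint_efforts": joint torques, N m; "eef_pos": TCP position; "eef_rot": TCP orientation; "wrist_force": force on the tool from outside, world axes, zero at the start; "torque": the same for the moment, N m; "opening": opening from 0.0 (shut) to 1.0 (fully open); "grasp_force": force on a finger pad.
Only numpy, scipy, OpenCV 4.12 (cv2) and the standard library are available. Lean on these libraries where they do the work, as an engineer would, in place of code of your own. Each camera call takes 0.05 s, during which the arm holds its last target. There are 200 camera calls.

### The job

On the white loading deck, push the orange sample carrier with the fingertips along the L-shaped slot: away from the robot to the corner, round it, and on along the second leg until it is fully home at the slot's end in front of the blue reader. Only push the carrier from outside: do not take it between the fingers or lift its pin out of the slot, and do not touch the capped sample on top. Leave the other things on the bench where they stand.

Things in the scene. Friction and masses are not known exactly. Their poses are not given: they have to be found in the camera images.
- deck: White loading deck fixed to the bench, 24 mm high; origin under it, x spans -100 to 100 mm, y -125 to 100, z up. In its top is an L-shaped slot, 16 mm wide, 16 deep, black floor: first leg along the deck's +x, then from the corner (inside chamfered 5 mm) along its -y. A blue reader head (x 5 to 95, y -122 to -84) stands 55 mm over the deck top just past the slot's end.
- slot_start (a point): Middle of the carrier's place at the near end of the first leg, on the deck top (24 mm above the bench); axes as the deck's.
- slot_corner (a point): Middle of the carrier's place in the slot's corner, on the deck top, 100 mm along the deck's +x from slot_start; the pin has 2 mm of play every way.
- slot_end (a point): Middle of the carrier's place at the end of the second leg, on the deck top, 90 mm along the deck's -y from slot_corner; the end wall stops the carrier about 2 mm further on.
- carrier: Orange round sample carrier, loose, 56 mm across and 30 mm high, about 0.3 kg; origin at the centre of its underside, which slides on the deck top; z up, free to turn about it. A steel pin 12 mm thick reaches 13.5 mm down into the slot. It starts in the first leg, 0 to 25 mm from slot_start. It slides under a push of a few newtons. Nothing holds it down: push low on its side.
- sample: Capped sample tube fixed upright in the middle of the carrier: 13 mm thick with a 17 mm violet cap, its top 30 mm above the carrier's top; origin at its foot on the carrier's top. Not to be touched.
- spare_cup: Bystander: clear sample cup with yellow lid, 27 mm across, 30 mm high, standing on the deck inside the L; origin under its middle.
- tube_rack: Bystander: blue rack with capped tubes, 200 by 55 mm, 93 mm high, on the bench beside the deck beyond the reader (deck's -y side); origin under its middle.
- reagent: Bystander: amber bottle, 52 mm across, 100 mm high; origin under its middle.
- jar: Bystander: clear specimen jar with yellow lid, 56 mm across, 65 mm high; origin under its middle.
- beaker: Bystander: white plastic beaker, 64 mm across, 80 mm high; origin under its middle.
- tip_box: Bystander: green pipette-tip box, 120 by 85 mm, 62 mm high; origin under its middle.
- control_vial: Bystander: small glass vial with red cap, 34 mm across, 50 mm high; origin under its middle.
Mind the look-alikes: they are no part of the job. Of the things shaped like the carrier, the orange one is meant.

How it is judged:
On the way, in this order (a step that is already met when the one before it is completed fails the run):
1. the carrier has been pushed along the first leg into the slot's corner (x of carrier in the frame of slot_corner above -0.005 m and y of carrier in the frame of slot_corner above -0.02 m).
2. the carrier has been pushed along the second leg to the slot's end (y of carrier in the frame of slot_end between -0.005 and 0.005 m and x of carrier in the frame of slot_end between -0.005 and 0.005 m and z of carrier in the frame of slot_end between -0.003 and 0.003 m), for 0.2 s.
At the end, for the whole second after the job is handed in: The carrier rests upright on the deck within 5 mm of slot_end along both deck axes, its pin in the slot, and every bystander stands within 15 mm of where it was (all of step 2 and angle between carrier's own z axis and vertical below 0.06 rad and linear speed of carrier below 0.01 m/s and distance of each of spare_cup, tube_rack, reagent, jar, beaker, tip_box, control_vial from where it was at the start of the episode below 0.015 m and angle between each of spare_cup, tube_rack, reagent, jar, beaker, tip_box, control_vial's own z axis and vertical below 0.1 rad); the robot touches nothing.
It fails at once if the carrier is lifted more than 8 mm off the deck or tipped by more than 0.35 rad (z of carrier in the frame of slot_end above 0.008 m or angle between carrier's own z axis and vertical above 0.35 rad).
It fails at once if the carrier is taken between the fingers (the gripper is brought down over it so that the grasp point is within 20 mm of its axis and under 45 mm above the deck) (horizontal distance between the grasp point and carrier below 0.02 m and z of the grasp point in the frame of slot_end below 0.045 m).
It fails at once if the robot touches the capped sample (contact force between any of the fingers, the arm and sample above 0.5 N).
It fails at once if a bystander is moved by more than 15 mm (distance of any of spare_cup, tube_rack, reagent, jar, beaker, tip_box, control_vial from where it was at the start of the episode above 0.015 m).
It also fails if it takes over 54 s, if anything falls off the work surface, if the arm or the gripper's body presses on something with over 40 N, if the wrist force passes 120 N, or if a joint passes its speed limit or range.

## Working session

There is one attempt and no reset: what is moved stays moved. The work goes in short steps, Python scripts to look and compute and a shell command to move; the robot and the scene stay as the last step left them, time stands still between calls to the robot, and variables do not carry over. Pictures are saved under pics/ and viewed, at most 10 in all, crops included, and the job is handed in when it is done.

```bash
mkdir -p pics; ls; python3 - <<'E'
from bench import ctrl
import cv2
for n in ["top","scene"]:
    im=ctrl.camera(n); cv2.imwrite(f"pics/{n}0.png",im[:,:,::-1])
    p=ctrl.camera_params(n); print(n,p["mtx"].tolist(),p["world_from_camera"].round(4).tolist())
    for o in ["carrier","deck","sample","spare_cup"]:
        print(o,[( round(d["point"][0]*512),round(d["point"][1]*384),round(d["confidence"],2)) for d in ctrl.boxes_of(n,o)])
o=ctrl.get_obs(); print(o)
E
```

```text
pics
top [[394.5809375343617, 0.0, 258.9494772738588], [0.0, 394.5809375343617, 195.95767374439265], [0.0, 0.0, 1.0]] [[-0.0929, -0.975, 0.202, 0.2561], [-0.9957, 0.0909, -0.0188, 0.0357], [-0.0, -0.2029, -0.9792, 1.3787], [0.0, 0.0, 0.0, 1.0]]
carrier [(251, 192, 0.73), (213, 185, 0.72), (217, 222, 0.6), (242, 240, 0.49)]
deck [(271, 181, 0.95), (120, 199, 0.7)]
sample []
spare_cup [(294, 206, 0.41)]
scene [[447.3286900817003, 0.0, 257.1734082682911], [0.0, 447.3286900817003, 184.52425163316954], [0.0, 0.0, 1.0]] [[0.5461, 0.4717, -0.6922, 1.4487], [0.8376, -0.3191, 0.4434, -0.5588], [-0.0117, -0.822, -0.5694, 0.8147], [0.0, 0.0, 0.0, 1.0]]
carrier [(191, 226, 0.68), (274, 170, 0.66), (260, 188, 0.65), (299, 185, 0.61), (244, 169, 0.59)]
deck [(242, 217, 0.93)]
sample [(381, 166, 0.7), (279, 159, 0.55), (260, 185, 0.54), (306, 178, 0.39)]
spare_cup [(244, 217, 0.41)]
{'time_s': 0.5, 'q': array([ 1.09969050e+00,  1.80838438e-01,  1.60700053e+00,  1.66237880e-05,
        1.35378270e+00, -2.06296712e-01]), 'dq': array([ 0.00171344, -0.00040878, -0.00199791,  0.00133998,  0.00158381,
        0.00121153]), 'joint_efforts': array([-1.06896081e-03, -4.44440889e+01, -3.51368415e+01, -1.71883421e-04,
        1.94293847e-03,  3.20925972e-05]), 'eef_pos': array([0.1504808 , 0.55498218, 0.40466657]), 'eef_rot': array([-1.24762123e-05,  1.32019807e-01,  9.91247078e-01, -1.09867675e-05]), 'wrist_force': array([-0.14897404,  0.57914143,  0.25244803]), 'torque': array([-0.00062587,  0.02158695,  0.0036835 ]), 'grasp_force': 0.0, 'opening': 1.00132145801051}
```

```bash
python3 - <<'E'
import cv2
t=cv2.imread("pics/top0.png"); s=cv2.imread("pics/scene0.png")
cv2.imwrite("pics/t1.png",cv2.resize(t[110:290,170:410],(800,600),interpolation=cv2.INTER_CUBIC))
cv2.imwrite("pics/s1.png",cv2.resize(s,(800,600),interpolation=cv2.INTER_CUBIC))
E
```

```text
(no output)
```

View pics/t1.png

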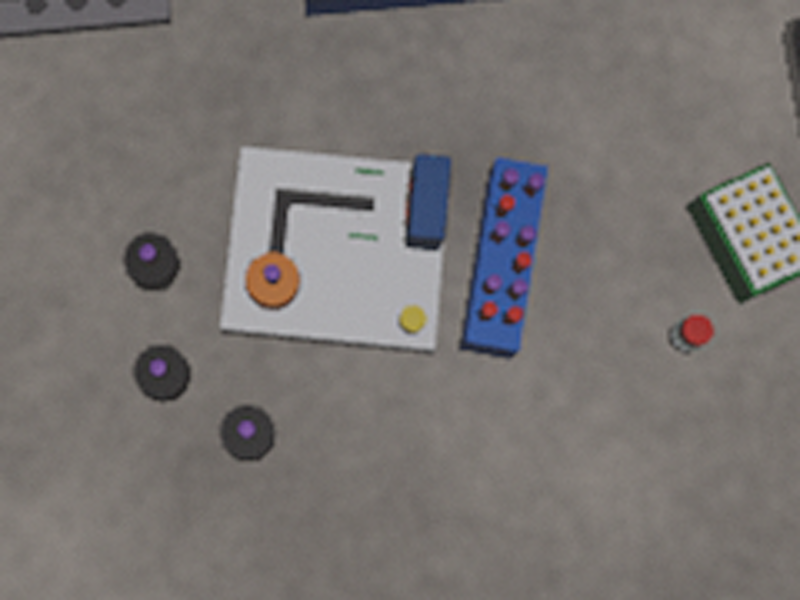

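View pics/s1.png

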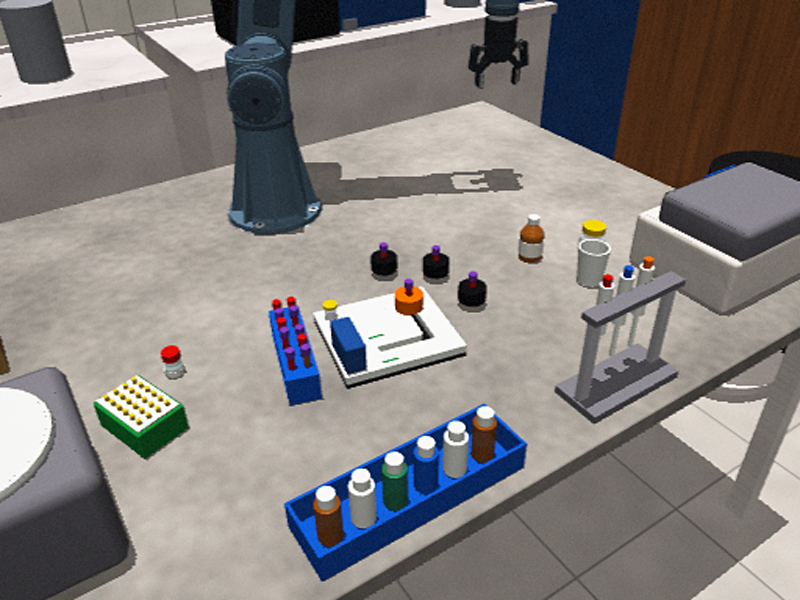

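The carrier-like things are the black ones at crop (152,262), (162,373) and (247,433), and the orange one at crop (272,280), which is full-picture (252,194). Only the orange one is on the slot and has the right colour, and this enlarged crop confirms it. The slot runs up from it to a corner at crop (283,197), then right to (373,204). The reader is at (430,200) and the spare cup at (412,320). Next I fit the deck pose.

```bash
cat > h.py <<'E'
import numpy as np, cv2
from scipy.optimize import minimize
from bench import ctrl
def proj(P,n):
    c=ctrl.camera_params(n); T=np.linalg.inv(c["world_from_camera"])
    q=(np.c_[P,np.ones(len(P))]@T.T)[:,:3]@c["mtx"].T
    return q[:,:2]/q[:,2:]
def unproj(uv,z,n):
    c=ctrl.camera_params(n); W=c["world_from_camera"]
    d=W[:3,:3]@np.linalg.inv(c["mtx"])@np.array([*uv,1.]); o=W[:3,3]
    return o+d*(z-o[2])/d[2]
def d2w(p,P):  # deck mm -> world m
    P=np.asarray(P,float)/1000; c,s=np.cos(p[2]),np.sin(p[2])
    return np.c_[p[0]+c*P[:,0]-s*P[:,1],p[1]+s*P[:,0]+c*P[:,1],P[:,2]]
def orange(im):
    h=cv2.cvtColor(im,cv2.COLOR_RGB2HSV)
    return cv2.inRange(h,(5,150,90),(17,255,255))
E
cat > fit.py <<'E'
from h import *
S=8
def poly(m,p,P,n,v,o):
    q=(proj(d2w(p,P),n)-o+.5)*S
    cv2.fillPoly(m,[np.round(q).astype(np.int32)],v)
box=lambda x0,x1,y0,y1,z:[[x0,y0,z],[x1,y0,z],[x1,y1,z],[x0,y1,z]]
def L(sy,z): return [[-58,sy+8,z],[58,sy+8,z],[58,sy-98,z],[42,sy-98,z],[42,sy-13,z],[37,sy-8,z],[-58,sy-8,z]]
win={"top":(225,140,100,85),"scene":(185,170,130,90)}
ims={n:cv2.cvtColor(cv2.imread(f"pics/{n}0.png"),cv2.COLOR_BGR2HSV) for n in win}
def res(p,detail=False):
    tot=0;out={}
    for n,(u,v,w,h) in win.items():
        o=np.array([u,v]); I=ims[n][v:v+h,u:u+w]; V=I[...,2].astype(float)
        m=np.zeros((h*S,w*S),np.uint8)
        ex=cv2.dilate(((I[...,1]>75)&(V>70)).astype(np.uint8),np.ones((5,5)))
        poly(m,p,box(-100,100,-125,100,24),n,255,o); poly(m,p,L(p[3]*1000,24),n,60,o)
        m2=np.zeros_like(m); poly(m2,p,L(p[3]*1000,24),n,1,o)
        m3=np.zeros_like(m); poly(m3,p,L(p[3]*1000,8),n,1,o); m[(m2&m3)>0]=1
        r=np.zeros_like(m)
        for z in (24,79): poly(r,p,box(0,100,-127,-80,z),n,1,o)
        sd=lambda a:cv2.resize(a.astype(np.float32),(w,h),interpolation=cv2.INTER_AREA)
        M=sd((m==255)*255.); ok=(ex==0)&(sd(r)==0)
        W=np.clip((V-130)/(195-130),0,1)*255 if n=="top" else np.clip((V-150)/(225-150),0,1)*255
        d=np.abs(M-W)*ok; tot+=np.minimum(d,150).sum(); out[n]=(M,W,ok)
    return (tot,out) if detail else tot/1e3
a=unproj((170+240*.3,110+147*.3),.024,"top"); b=unproj((170+221*.3,110+328*.3),.024,"top")
yaw=np.arctan2(*(a-b)[[1,0]]); c=(a+b)/2+.1*np.array([np.sin(yaw),-np.cos(yaw),0])
print(a,b,yaw,c)
for n in ims: print(n,np.percentile(ims[n][win[n][1]:win[n][1]+80,win[n][0]:win[n][0]+90,2],[5,25,50,75,95]))
x0=np.array([c[0],c[1],yaw,.05]);best=None
for k in range(3):
    sim=np.vstack([x0]+[x0+e for e in np.diag([.006,.006,.05,.006])/(k+1)])
    r=minimize(res,x0,method="Nelder-Mead",options=dict(initial_simplex=sim,xatol=1e-5,fatol=1e-3,maxiter=250)); x0=r.x; print(r.x.round(4),r.fun)
np.save("deck.npy",x0)
p=x0; sy=p[3]*1000
for nm,P in dict(start=[-50,sy,24],corner=[50,sy,24],end=[50,sy-90,24]).items(): print(nm,d2w(p,[P]).round(4))
vis=[]
for n,(u,v,w,h) in win.items():
    b=cv2.cvtColor(ims[n],cv2.COLOR_HSV2BGR); b=cv2.resize(b[v:v+h,u:u+w],None,fx=5,fy=5,interpolation=cv2.INTER_CUBIC)
    for P in (box(-100,100,-125,100,24),L(sy,24),L(sy,8)): cv2.polylines(b,[np.round((proj(d2w(p,P),n)-[u,v]+.5)*5).astype(np.int32)],True,(0,0,255),1)
    vis.append(cv2.resize(b,(400,600*b.shape[0]//1000*400*10//6//400)) if 0 else cv2.resize(b,(400,int(400*h/w))))
cv2.imwrite("pics/fit.png",np.vstack([cv2.resize(x,(400,290)) for x in vis]))
for n in win:
    M=orange(cv2.cvtColor(cv2.imread(f"pics/{n}0.png"),cv2.COLOR_BGR2RGB)); u,v,w,h=win[n]; K=np.zeros_like(M);K[v:v+h,u:u+w]=M[v:v+h,u:u+w]
    m=cv2.moments(K,True); uv=(m["m10"]/m["m00"],m["m01"]/m["m00"])
    W=unproj(uv,.05,n); cs=np.cos(p[2]);sn=np.sin(p[2]); dx,dy=W[:2]-p[:2]
    print(n,m["m00"],W.round(4),"deck",((cs*dx+sn*dy)*1e3).round(1),((-sn*dx+cs*dy)*1e3).round(1))
E
python3 fit.py
```

```text
[0.69377914 0.05596585 0.024     ] [0.49881134 0.092363   0.024     ] -0.1845584852356146 [ 0.57794398 -0.02413731  0.024     ]
top [ 92. 116. 122. 174. 178.]
scene [ 58.   148.   179.   240.25 252.  ]
[ 0.5802 -0.0227 -0.1969  0.0496] 696.7842367788461
[ 0.5808 -0.0232 -0.1944  0.0495] 696.2119002403846Traceback (most recent call last):
  File "fit.py", line 33, in <module>
    r=minimize(res,x0,method="Nelder-Mead",options=dict(initial_simplex=sim,xatol=1e-5,fatol=1e-3,maxiter=250)); x0=r.x; print(r.x.round(4),r.fun)
    res = _minimize_neldermead(fun, x0, args, callback, bounds=bounds,
                               **options)
    fxcc = func(xcc)
    fx = function(np.copy(x), *(wrapper_args + args))
  File "fit.py", line 20, in res
    for z in (24,79): poly(r,p,box(0,100,-127,-80,z),n,1,o)
                      ~~~~^^^^^^^^^^^^^^^^^^^^^^^^^^^^^^^^^
  File "fit.py", line 4, in poly
    q=(proj(d2w(p,P),n)-o+.5)*S
       ~~~~^^^^^^^^^^^^
  File "h.py", line 5, in proj
    c=ctrl.camera_params(n); T=np.linalg.inv(c["world_from_camera"])
ValueError: time passes only in moves, steps and waits
```

```bash
python3 - <<'E'
s=open("h.py").read()
s=s.replace("def proj","_C={}\ndef cp(n):\n    if n not in _C: _C[n]=ctrl.camera_params(n)\n    return _C[n]\ndef proj",1).replace("c=ctrl.camera_params(n)","c=cp(n)")
open("h.py","w").write(s)
s=open("fit.py").read()
s=s.replace("(V-130)/(195-130)","(V-128)/(170-128)").replace("(V-150)/(225-150)","(V-185)/(240-185)")
open("fit.py","w").write(s)
E
python3 fit.py
```

```text
[0.69377914 0.05596585 0.024     ] [0.49881134 0.092363   0.024     ] -0.1845584852356146 [ 0.57794398 -0.02413731  0.024     ]
top [ 92. 116. 122. 174. 178.]
scene [ 58.   148.   179.   240.25 252.  ]
[ 0.5802 -0.0228 -0.1928  0.0498] 43.72578591720779
[ 0.5801 -0.0228 -0.1931  0.0496] 43.520699269480524
[ 0.5801 -0.0228 -0.1931  0.0496] 43.520699269480524
start [[0.5405 0.0354 0.024 ]]
corner [[0.6387 0.0162 0.024 ]]
end [[ 0.6214 -0.0721  0.024 ]]
top 155.0 [0.5388 0.0363 0.05  ] deck -51.9 50.1
scene 269.0 [0.5589 0.0246 0.05  ] deck -29.9 42.5
```

View pics/fit.png

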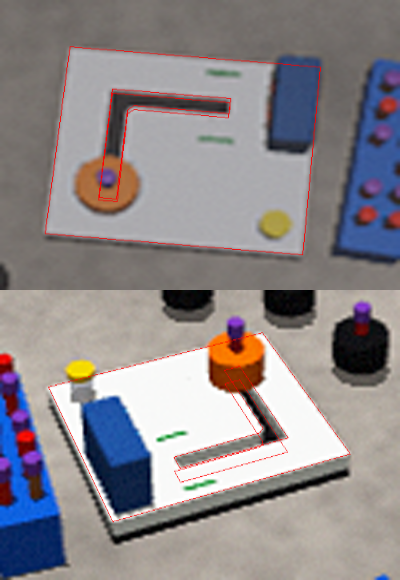

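The fit is good: the overlay follows the deck outline and the slot. slot_corner is at deck (50,50), and the carrier stands at about deck (-50,50). Now I align the yaw, shut the fingers and move above a spot behind the carrier.

```bash
cat > st.py <<'E'
from h import *
from scipy.spatial.transform import Rotation as R
p=np.load("deck.npy"); o=ctrl.get_obs(); q=o["eef_rot"]; X=R.from_quat([*q[1:],q[0]]).as_matrix()
c,s=np.cos(p[2]),np.sin(p[2]); M=np.array([[c,s],[-s,c]])
d=M@(o["eef_pos"][:2]-p[:2])*1e3
print("t",round(o["time_s"],2),"deck xy",d.round(1),"tip z over deck",round((o["eef_pos"][2]-ctrl.tip_reach)*1e3-24,1),"toolx deck angle deg",np.degrees(np.arctan2(*(M@X[:2,0])[::-1])).round(1),"Fdeck",(M@o["wrist_force"][:2]).round(1),o["wrist_force"][2].round(1),"op",round(o["opening"],2),"tilt",X[:,2].round(3))
E
python3 -m pendant '[[[0,0,0,0,0,0,-0.072]]]'
python3 -m pendant '[[[0,-28,-29,0,0,0,0],[0,-57,-58,0,0,0,0],[0,-85,-87,0,0,0,0],[0,-114,-116,0,0,0,0],[0,-142,-145,0,0,0,0]]]' >/dev/null
python3 -m pendant '[[[0,-28,-29,0,0,0,0],[0,-57,-58,0,0,0,0],[0,-85,-87,0,0,0,0],[0,-114,-116,0,0,0,0],[0,-142,-145,0,0,0,0]]]' >/dev/null
python3 -m pendant '[[[0,-28,-29,0,0,0,0],[0,-57,-58,0,0,0,0],[0,-85,-87,0,0,0,0],[0,-114,-116,0,0,0,0],[0,-142,-145,0,0,0,0]]]' >/dev/null
python3 st.py
```

```text
time_s: 0.58
eef_pos: [0.1505, 0.555, 0.4047]
eef_rot: [0.0, 0.096, 0.995, 0.0]
wrist_force: [0.4, 0.6, 0.0]
opening: 0.877
grasp_force: 0.0
t 1.83 deck xy [-105.2   47.9] tip z over deck 207.6 toolx deck angle deg 180.0 Fdeck [0.1 1. ] -0.6 op 0.0 tilt [ 0.001 -0.    -1.   ]
```

```bash
python3 -m pendant '[[[0,0,2,35,0,0,0],[0,0,2,70,0,0,0],[0,0,2,105,0,0,0],[0,0,2,140,0,0,0],[0,0,2,150,0,0,0]]]' >/dev/null
python3 -m pendant '[[[0,0,0,20,0,0,0],[0,0,0,40,0,0,0],[0,0,0,52,0,0,0],[0,0,0,52,0,0,0]]]' >/dev/null
python3 st.py
python3 - <<'E'
from h import *
im=ctrl.camera("scene")[150:270,190:350,::-1]; cv2.imwrite("pics/a1.png",cv2.resize(im,(800,600),interpolation=cv2.INTER_CUBIC))
E
```

```text
t 2.58 deck xy [-107.1   51.8] tip z over deck 3.9 toolx deck angle deg -180.0 Fdeck [-0.6 -0.4] 0.1 op 0.0 tilt [-0.004  0.001 -1.   ]
```

View pics/a1.png

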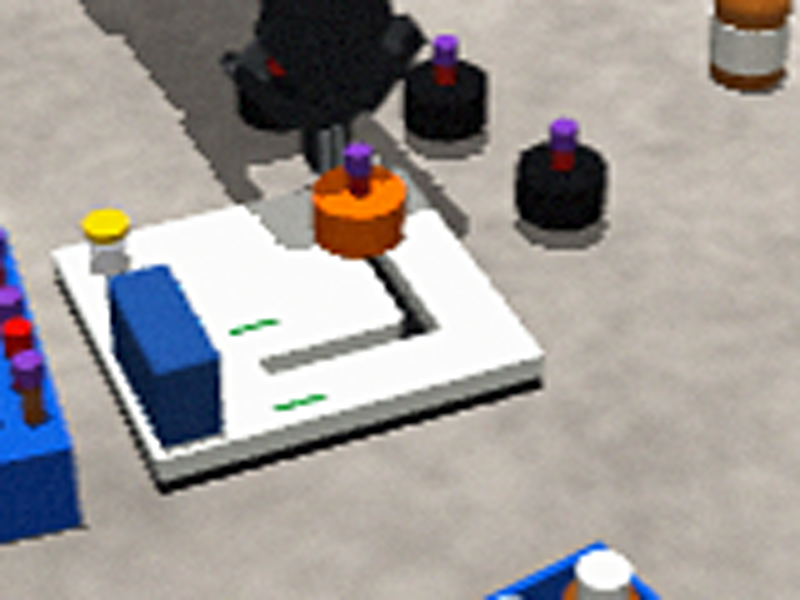

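The orange carrier is at crop (360,210) with the shut fingers behind it at (325,150), and the tip height is right. Now I push along leg 1.

```bash
python3 -m pendant '[[[0,-6,0,0,0,0,0],[0,-12,0,0,0,0,0],[0,-18,0,0,0,0,0],[0,-24,0,0,0,0,0],[0,-30,0,0,0,0,0]]]'; python3 st.py
python3 -m pendant '[[[0,-6,0,0,0,0,0],[0,-12,0,0,0,0,0],[0,-18,0,0,0,0,0],[0,-24,0,0,0,0,0],[0,-30,0,0,0,0,0]]]' >/dev/null; python3 st.py
python3 - <<'E'
from h import *
im=ctrl.camera("scene")[150:270,190:350,::-1]; cv2.imwrite("pics/a2.png",cv2.resize(im,(800,600),interpolation=cv2.INTER_CUBIC))
E
```

```text
time_s: 3.05
eef_pos: [0.5156, 0.0426, 0.2033]
eef_rot: [-0.0, 0.096, 0.995, 0.0]
wrist_force: [-4.8, 0.1, 3.8]
opening: -0.003
grasp_force: 2.2
t 3.05 deck xy [-75.9  51.8] tip z over deck 5.9 toolx deck angle deg -180.0 Fdeck [-4.7 -0.8] 3.8 op -0.0 tilt [-0.001  0.    -1.   ]
t 3.47 deck xy [-45.9  51.8] tip z over deck 5.2 toolx deck angle deg -180.0 Fdeck [-4.8 -0.5] 3.7 op -0.0 tilt [-0.  0. -1.]
```

View pics/a2.png

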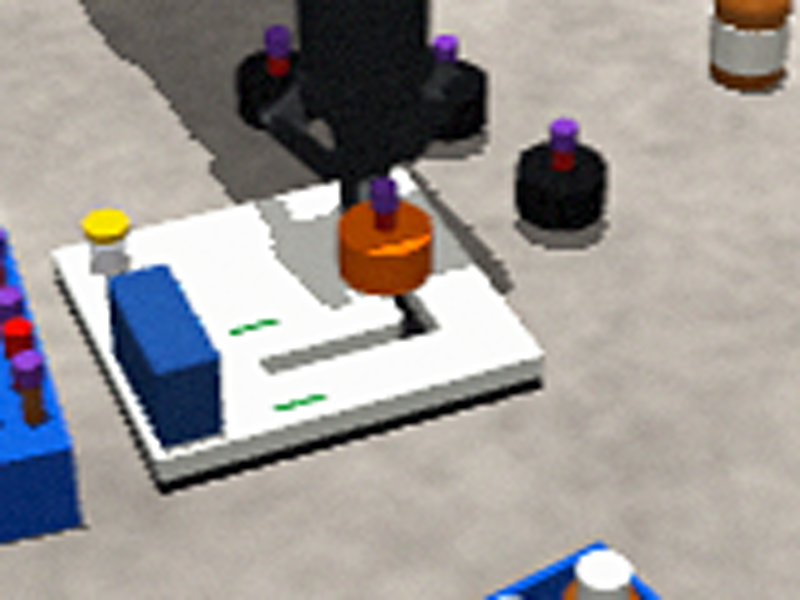

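The carrier slides upright at crop (385,245), with a push force of about 5 N. I continue to the corner.

```bash
python3 -m pendant '[[[0,-6,0,0,0,0,0],[0,-12,0,0,0,0,0],[0,-18,0,0,0,0,0],[0,-24,0,0,0,0,0],[0,-30,0,0,0,0,0]]]' >/dev/null; python3 st.py
python3 -m pendant '[[[0,-5,0,0,0,0,0],[0,-10,0,0,0,0,0],[0,-15,0,0,0,0,0],[0,-20,0,0,0,0,0],[0,-22,0,0,0,0,0]]]' >/dev/null; python3 st.py
cat > car.py <<'E'
from h import *
p=np.load("deck.npy"); c,s=np.cos(p[2]),np.sin(p[2])
for n in ("top","scene"):
    M=orange(ctrl.camera(n)); q=proj(d2w(p,[[-60,60,40],[60,60,40],[60,-60,40],[-60,-60,40]]),n)
    u0,v0=q.min(0).astype(int)-12; u1,v1=q.max(0).astype(int)+12
    K=np.zeros_like(M); K[v0:v1,u0:u1]=M[v0:v1,u0:u1]; m=cv2.moments(K,True)
    W=unproj((m["m10"]/m["m00"],m["m01"]/m["m00"]),.05,n); dx,dy=W[:2]-p[:2]
    print(n,m["m00"],"deck",((c*dx+s*dy)*1e3).round(1),((-s*dx+c*dy)*1e3).round(1))
E
python3 car.py
```

```text
t 3.93 deck xy [-15.7  51.7] tip z over deck 5.1 toolx deck angle deg -180.0 Fdeck [-1.7  0.6] -0.3 op -0.0 tilt [ 0. -0. -1.]
t 4.35 deck xy [ 6.4 51.7] tip z over deck 5.4 toolx deck angle deg -180.0 Fdeck [-1.8 -0.8] -0.5 op 0.0 tilt [ 0.001 -0.    -1.   ]Traceback (most recent call last):
  File "car.py", line 7, in <module>
    W=unproj((m["m10"]/m["m00"],m["m01"]/m["m00"]),.05,n); dx,dy=W[:2]-p[:2]
              ~~~~~~~~^~~~~~~~~
ZeroDivisionError: float division by zero
```

```bash
sed -i 's/("top","scene")/("scene",)/' car.py; for n in 1; do python3 -m pendant '[[[0,-2,0,0,0,0,0],[0,-2,0,0,0,0,0]]]' >/dev/null; python3 st.py;  python3 -m pendant '[[[0,-2,0,0,0,0,0],[0,-2,0,0,0,0,0]]]' >/dev/null; python3 st.py; done
python3 car.py
python3 - <<'E'
from h import *
im=ctrl.camera("scene")[150:270,190:350,::-1]; cv2.imwrite("pics/a3.png",cv2.resize(im,(800,600),interpolation=cv2.INTER_CUBIC))
E
```

```text
t 4.57 deck xy [ 7.7 51.8] tip z over deck 5.4 toolx deck angle deg -180.0 Fdeck [-1.  -0.8] 0.4 op -0.0 tilt [-0. -0. -1.]
t 4.73 deck xy [ 9.7 51.8] tip z over deck 5.4 toolx deck angle deg -180.0 Fdeck [-0.5 -0.1] -0.7 op -0.0 tilt [ 0. -0. -1.]
scene 306.0 deck 64.4 42.0
```

View pics/a3.png

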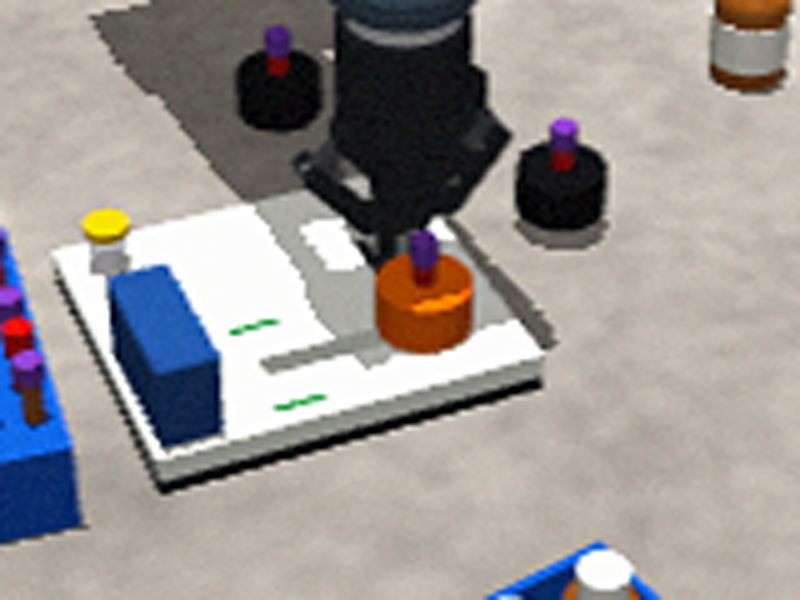

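```bash
for n in 1; do python3 -m pendant '[[[0,-2,0,0,0,0,0],[0,-2,0,0,0,0,0]]]' >/dev/null; python3 st.py;  python3 -m pendant '[[[0,-2,0,0,0,0,0],[0,-2,0,0,0,0,0]]]' >/dev/null; python3 st.py; done
python3 car.py
```

```text
t 5.0 deck xy [11.8 51.8] tip z over deck 5.3 toolx deck angle deg -180.0 Fdeck [-1.7 -0.2] -1.6 op -0.0 tilt [ 0. -0. -1.]
t 5.17 deck xy [13.7 51.8] tip z over deck 5.3 toolx deck angle deg -180.0 Fdeck [-1.8  0.5] 1.7 op -0.0 tilt [-0.  0. -1.]
scene 306.0 deck 68.2 42.9
```

```bash
for n in 1; do python3 -m pendant '[[[0,-2,0,0,0,0,0],[0,-2,0,0,0,0,0]]]' >/dev/null; python3 st.py;  python3 -m pendant '[[[0,-2,0,0,0,0,0],[0,-2,0,0,0,0,0]]]' >/dev/null; python3 st.py; done
python3 car.py
```

```text
t 5.38 deck xy [14.6 51.9] tip z over deck 5.2 toolx deck angle deg -180.0 Fdeck [-10.6  -1.1] 8.7 op -0.0 tilt [-0.005  0.001 -1.   ]
t 5.55 deck xy [15.4 51.9] tip z over deck 5.1 toolx deck angle deg -180.0 Fdeck [-18.8  -1.3] 16.1 op 0.0 tilt [-0.009  0.001 -1.   ]
scene 305.0 deck 68.2 42.8
```

The carrier stopped at the corner wall: the force rose to 19 N, which puts it at deck x of about 52, and the finger half-width at about 10 mm. Next I back off, rise, go round to its +y side and turn 90°.

```bash
python3 -m pendant '[[[0,8,0,0,0,0,0],[0,15,0,0,0,0,0],[0,15,0,-35,0,0,0],[0,15,0,-70,0,0,0],[0,15,0,-85,0,0,0]]]' ; python3 st.py
python3 -m pendant '[[[0,-17,17,0,0,0,0.105],[0,-34,34,0,0,0,0.21],[0,-51,50,0,0,0,0.315],[0,-51,50,0,0,0,0.42],[0,-51,50,0,0,0,0.524]]]' >/dev/null
python3 -m pendant '[[[0,0,0,0,0,0,0.105],[0,0,0,0,0,0,0.21],[0,0,0,0,0,0,0.315],[0,0,0,0,0,0,0.42],[0,0,0,0,0,0,0.524]]]' >/dev/null
python3 -m pendant '[[[0,0,0,0,0,0,0.105],[0,0,0,0,0,0,0.21],[0,0,0,0,0,0,0.315],[0,0,0,0,0,0,0.42],[0,0,0,0,0,0,0.523]]]' >/dev/null
python3 st.py; python3 car.py
```

```text
time_s: 6.02
eef_pos: [0.594, 0.0274, 0.2921]
eef_rot: [0.004, 0.096, 0.995, -0.0]
wrist_force: [1.1, 0.2, 0.3]
opening: -0.001
grasp_force: 0.0
t 6.02 deck xy [ 4.  51.9] tip z over deck 94.7 toolx deck angle deg -180.0 Fdeck [1.  0.4] 0.3 op -0.0 tilt [ 0.007 -0.001 -1.   ]
t 7.27 deck xy [ 53.8 101.8] tip z over deck 90.4 toolx deck angle deg 89.7 Fdeck [-0.   0.4] 0.4 op -0.0 tilt [ 0.002 -0.    -1.   ]
scene 301.0 deck 68.4 42.3
```

```bash
python3 -m pendant '[[[0,0,-3,30,0,0,0],[0,0,-3,60,0,0,0],[0,0,-3,80,0,0,0],[0,0,-3,85,0,0,0],[0,0,-3,85,0,0,0]]]' >/dev/null; python3 st.py
python3 -m pendant '[[[0,-5,0,0,0,0,0],[0,-10,0,0,0,0,0],[0,-15,0,0,0,0,0],[0,-20,0,0,0,0,0],[0,-25,0,0,0,0,0]]]' >/dev/null; python3 st.py
python3 -m pendant '[[[0,-5,0,0,0,0,0],[0,-10,0,0,0,0,0],[0,-15,0,0,0,0,0],[0,-20,0,0,0,0,0],[0,-25,0,0,0,0,0]]]' >/dev/null; python3 st.py
python3 car.py
python3 - <<'E'
from h import *
im=ctrl.camera("scene")[150:270,190:350,::-1]; cv2.imwrite("pics/a4.png",cv2.resize(im,(800,600),interpolation=cv2.INTER_CUBIC))
E
```

```text
t 7.73 deck xy [ 49.8 101.7] tip z over deck 3.3 toolx deck angle deg 90.1 Fdeck [0.7 0.3] 0.1 op 0.0 tilt [-0.003  0.    -1.   ]
t 8.15 deck xy [51.3 76.9] tip z over deck 7.2 toolx deck angle deg 90.0 Fdeck [-0.7  5.5] 4.4 op 0.0 tilt [ 0.003  0.001 -1.   ]
t 8.57 deck xy [50.7 51.3] tip z over deck 5.5 toolx deck angle deg 90.0 Fdeck [-0.6  4.7] 3.7 op 0.0 tilt [ 0.  0. -1.]
scene 314.0 deck 68.1 8.0
```

View pics/a4.png

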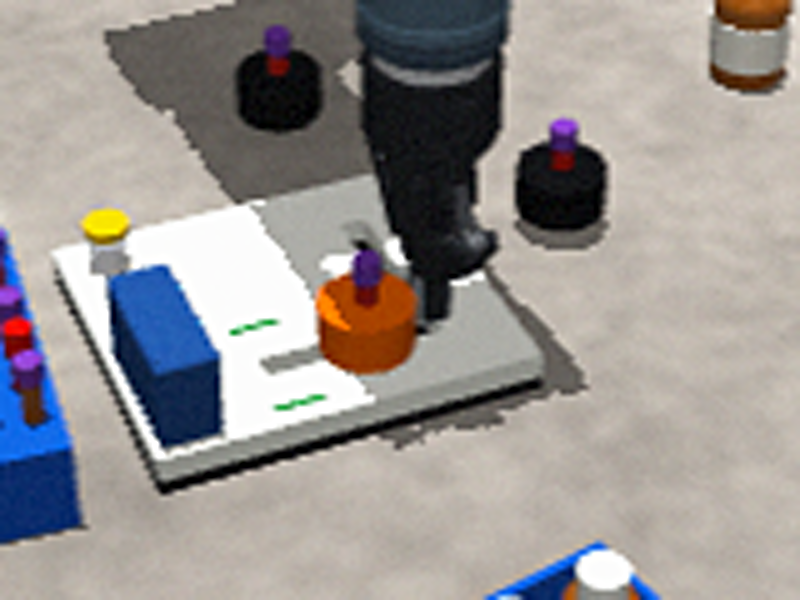

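The carrier is turning the corner upright at crop (367,325). I continue along leg 2.

```bash
python3 -m pendant '[[[0,-5,0,0,0,0,0],[0,-10,0,0,0,0,0],[0,-15,0,0,0,0,0],[0,-20,0,0,0,0,0],[0,-25,0,0,0,0,0]]]' >/dev/null; python3 st.py
python3 -m pendant '[[[0,-5,0,0,0,0,0],[0,-10,0,0,0,0,0],[0,-15,0,0,0,0,0],[0,-20,0,0,0,0,0],[0,-24,0,0,0,0,0]]]' >/dev/null; python3 st.py
python3 -m pendant '[[[0,-2,0,0,0,0,0],[0,-2,0,0,0,0,0]]]' >/dev/null; python3 st.py
python3 -m pendant '[[[0,-2,0,0,0,0,0],[0,-2,0,0,0,0,0]]]' >/dev/null; python3 st.py
python3 car.py
```

```text
t 9.08 deck xy [50.4 26.2] tip z over deck 4.9 toolx deck angle deg 90.0 Fdeck [0.1 2.4] 0.3 op -0.0 tilt [-0.001 -0.    -1.   ]
t 9.5 deck xy [50.5  2. ] tip z over deck 5.1 toolx deck angle deg 90.0 Fdeck [0.2 1.9] -1.2 op -0.0 tilt [-0. -0. -1.]
t 9.67 deck xy [50.6  0.1] tip z over deck 5.2 toolx deck angle deg 90.0 Fdeck [1.  0.3] 0.1 op -0.0 tilt [-0. -0. -1.]
t 9.83 deck xy [50.7 -1.4] tip z over deck 5.3 toolx deck angle deg 90.0 Fdeck [0.4 0.1] -0.9 op -0.0 tilt [ 0. -0. -1.]
scene 323.0 deck 68.2 -43.9
```

```bash
python3 -m pendant '[[[0,-2,0,0,0,0,0],[0,-2,0,0,0,0,0]]]' >/dev/null; python3 st.py
python3 -m pendant '[[[0,-2,0,0,0,0,0],[0,-2,0,0,0,0,0]]]' >/dev/null; python3 st.py; python3 car.py
```

```text
t 10.05 deck xy [50.7 -3.2] tip z over deck 5.4 toolx deck angle deg 90.0 Fdeck [-0.1  1. ] -0.3 op 0.0 tilt [ 0.  0. -1.]
t 10.22 deck xy [50.7 -5.2] tip z over deck 5.4 toolx deck angle deg 90.0 Fdeck [-0.1  1.3] 0.1 op 0.0 tilt [ 0.  0. -1.]
scene 323.0 deck 68.6 -48.0
```

```bash
python3 -m pendant '[[[0,-1,0,0,0,0,0],[0,-1,0,0,0,0,0]]]' >/dev/null; python3 st.py
python3 -m pendant '[[[0,-1,0,0,0,0,0],[0,-1,0,0,0,0,0]]]' >/dev/null; python3 st.py; python3 car.py
```

```text
t 10.43 deck xy [50.6 -5.7] tip z over deck 5.4 toolx deck angle deg 90.0 Fdeck [0.3 4.6] 1.2 op 0.0 tilt [ 0.     0.001 -1.   ]
t 10.6 deck xy [50.6 -6.1] tip z over deck 5.5 toolx deck angle deg 90.0 Fdeck [0.5 7.9] 2.0 op -0.0 tilt [ 0.001  0.002 -1.   ]
scene 320.0 deck 68.7 -48.2
```

The end wall is reached: the force rises and the carrier has stopped, about 2 mm past slot_end and within tolerance. I retreat and check.

```bash
python3 -m pendant '[[[0,8,0,0,0,0,0],[0,20,0,0,0,0,0],[0,25,0,-35,0,0,0],[0,25,0,-75,0,0,0],[0,25,0,-110,0,0,0]]]' >/dev/null
python3 -m pendant '[[[0,40,0,-10,0,0,0],[0,80,0,-20,0,0,0],[0,120,0,-30,0,0,0],[0,160,0,-40,0,0,0],[0,160,0,-40,0,0,0]]]' >/dev/null
python3 st.py; sed -i 's/("scene",)/("scene","top")/' car.py; python3 car.py
python3 - <<'E'
from h import *
a=ctrl.camera("scene")[150:270,190:350,::-1]; b=ctrl.camera("top")[140:230,225:345,::-1]
cv2.imwrite("pics/a5.png",np.hstack([cv2.resize(x,(400,300),interpolation=cv2.INTER_CUBIC) for x in (a,b)]))
E
```

```text
t 11.48 deck xy [ 49.6 185.1] tip z over deck 158.1 toolx deck angle deg 90.4 Fdeck [-0.1  0.4] 0.7 op 0.0 tilt [ 0.005  0.003 -1.   ]
scene 315.0 deck 69.2 -48.5
top 143.0 deck 47.7 -41.5
```

View pics/a5.png

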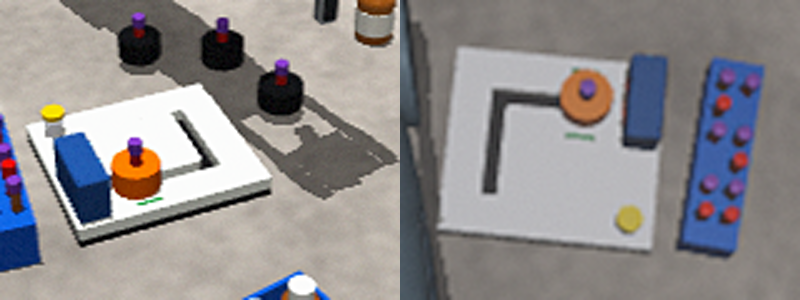

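The carrier stands upright at the slot's end between the green marks, at (587,97) in the top view. It measures deck (48,-41.5) against the target (50,-40), and the bystanders in view are untouched. I hand it in.

```bash
python3 -m pendant '[[[0,0,0,0,0,0,0],[0,0,0,0,0,0,0]]]' >/dev/null; python3 -c "from bench import ctrl; print(ctrl.hand_in())"
```

```text
the job is handed in; nothing more can be done
None
```

I pushed the carrier round the L to the slot's end wall, where it stands upright about 2 mm from slot_end on each deck axis by the top camera, and handed the job in at about 12 s; no verdict came back.

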